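Index the powder-dosing carousel to the graphite crucible and lock it

ROBOT

A 6-joint arm with a two-finger parallel gripper is mounted at the origin on a cart in front of the work surface, level with it; the furniture and walls round the work are solid. World frame = base frame: x ahead of the robot, y to its left, z up, the work surface at z = 0. Lengths are in m, angles in rad, forces in N, time in s.
With the tool pointing down it reaches from about 0.225 to 0.875 m from the base axis. Payload 3.4 kg.
Tool frame: the origin (TCP) lies between the finger pads; the fingertips stand 22 mm ahead of it and the grasp point (between the pads) lies 3 mm ahead of it (manip.finger_overhang is the distance from the TCP to the fingertips, in m); z points along the fingers, y is the line along which they close (so a half turn about z gives the same grasp; the last joint's range is limited). The gripper opens to 85 mm and grips with 20 to 120 N. Pads are 22 mm wide; open, the fingers measure 114 mm over their backs; the gripper's body (76 mm by 85 mm) begins 54 mm behind the grasp point. The pads swing forward as they close: fully open they stand 13 mm farther back than shut.
Start: joints at [-1.227, 0.276, 1.505, -0, 1.361, -0.121], TCP at [0.258, -0.514, 0.253] pointing down, gripper open.
Joint ranges: [-2.89, 2.89], [-0.75, 2.08], [0.22, 2.7], [-1.18, 4.32], [0.11, 2.71], [-2.7, 2.7]. Speed limits (rad/s): [2.57, 2.57, 3.14, 3.14, 3.14, 3.14].

INTERFACE

Orientations are given as a unit quaternion [w, x, y, z].
In Python, from rig import get_state, eyes, order, manip gives the robot as it stands.
- The arm moves only by the tool drive_tool, never from a script. Its argument "rows" is a list of rows, each a list of 4 numbers: the shift along the tool's x, y, z in units of 25 mm (1.0 is 25 mm), then the turn about the tool's z in units of 6 degrees (1.0 is 6 degrees). A call has exactly 8 rows; each row is the pose to reach, as a shift and turn from the pose commanded when the call began, along the tool's axes at that moment; what a row does not reach only later rows make up. A row lasts 1/12 s, in which the tool goes at most 41.7 mm and 7.16 degrees, less where a joint would pass 70% of its speed; a pose out of reach is approached as far as the arm can. A call with a gripper value outside its range is refused whole. "grip" is the finger opening in mm, from 0 to 85.4, set as the call begins (left out, the last holds). The fingers move at their own pace and stop on an object; "newtons" is the grip in N (left out, the last holds). Time passes only in rows, so rows that repeat a pose let the fingers close, or fill a call up. It gives the time, the measured TCP pose, the force, the opening and the grip force at its end, in the units of the state.
- get_state(): the state, without advancing time (a new reading comes with each control period).
- eyes.get_image(name): name is "scene" or "side" or "wrist"; returns (picture, depth): 400x640x3 uint8, red, green, blue; 400x640 float32, m along the optical axis (not along the pixel's ray), 0 where there is no reading.
- eyes.camera_info(name): a dict with "fx", "fy", "cx", "cy" (pixels), "dist" ([k1, k2, p1, p2, k3] as OpenCV has them; the pictures are not rectified), "R" (3x3) and "t" (3): a world point X has camera coordinates R X + t. Camera axes: x right, y down, z forward; pixel columns grow to the right and rows downward; lengths in m; the calibration is good to about 2 mm. A picture is of the moment at which its call begins: read the wrist's pose just before it. camera_info takes no time and is no camera call; for the wrist camera it gives the pose at the moment of the call.
- order.sign_off(): hands the job in; it is judged then, once.
The state is a dict: "clock": time; "qpos": joint angles; "qd": joint speeds; "effort": joint torques, N m; "position": TCP position; "ee_rot": TCP orientation; "contact_force": force on the tool from outside, world axes, zero at the start; "moment": the same for the moment, N m; "width": finger opening in m; "gripper_force": force on a finger pad.
Only numpy, scipy, OpenCV 4.12 (cv2) and the standard library are available. Lean on these libraries where they do the work, as an engineer would, in place of code of your own. Each camera call takes 0.05 s, during which the arm holds its last target. There are 200 camera calls.

TASK

The dark graphite crucible is the next one to be filled. Draw the carousel's red locking bolt fully out, turn the carousel until the graphite crucible stands under the dosing nozzle, and push the bolt fully home again so that the carousel is locked. All crucibles are tared, so do not touch any of them: leave them upright in their seats, and do not disturb the other things on the bench.

Things in the scene. Friction and masses are not known exactly. Their poses are not given: they have to be found in the camera images.
- carousel_base: Fixed white frame of the carousel. Origin: on the bench, on the platter's vertical axis; x axis points from there to the dosing station, z up. Below the platter it is 10 mm high: a disc of 88 mm radius, a foot along x and a foot along the bolt. A column stands on x, 186 mm from the axis; its head and nozzle, 96 to 253 mm high, overhang the dosing station, so push pegs on the other side.
- platter (a joint): Angle of the five-armed aluminium platter, rad, growing counter-clockwise seen from above. 0 at the start, locked, arms at 0, 72, 144, 216, 288 degrees from the base's x axis. It can be locked at every multiple of 72 degrees (1.2566 rad). Once the bolt is drawn it turns endlessly either way (about 0.4 N at a peg) and coasts a few degrees after a brisk push.
- peg_0 (a point): Top of the black upright finger peg of the arm that starts at the dosing station (on the base's x axis). Pegs are round, 12 mm thick (collar 18 mm at the lowest 4 mm), 130 mm from the platter's axis, 34 to 68 mm above the bench. Each arm is 24 mm wide, its top 34 mm above the bench, its end 142 mm from the axis; its crucible seat lies 82 mm from the axis. Between arms it is open beyond 55 mm.
- peg_1 (a point): Top of the same kind of peg on the arm that starts 72 degrees counter-clockwise of the base's x axis. The pegs are there to turn the platter by pushing. The dark hub dome is 52 mm high. Each seat has a dark lip 5 mm high, 40 mm across; its floor is 34 mm above the bench.
- peg_2 (a point): Top of the peg on the arm that starts at 144 degrees.
- peg_3 (a point): Top of the peg on the arm that starts at 216 degrees.
- peg_4 (a point): Top of the peg on the arm that starts at 288 degrees.
- lock_bolt (a joint): Slide of the locking bolt, m: 0 = fully home in a slot of the platter (locked, about 1 degree of play), 0.018 = fully drawn, away from the platter's axis. It stays where it is left; about 2 N slides it. It enters a slot only when the platter stands within about 7 degrees of a locking position; its round nose then centres the platter.
- bolt_handle (a point): Middle of the bolt's red upright handle plate: 10 mm thick along the slide, 36 mm wide, 26 to 66 mm above the bench. The bolt slides along the line from the platter's axis through this point (-108 degrees from the base's x axis, midway between two locked arms); the point is 164 mm from the axis when home. The flat bolt below is 27 mm high at most: closed fingers fit above it on both sides.
- index_pointer (a point): Tip of the red fixed pointer beside the dosing station, 44 mm above the bench, on the base's x axis, 146 mm from the platter's axis: the peg of the arm at the dosing station stands in front of it.
- dosing_point (a point): The point under the dosing nozzle, 34 mm above the bench: the middle of the seat floor of the arm that stands at the dosing station (on the base's x axis, 82 mm from the platter's axis). The nozzle's tip is 96 mm above the bench.
- graphite_crucible: The dark graphite crucible, a round cup 48 mm across its top, 24 mm across its foot, 33 mm high, standing loose in a seat of the platter, never in the one at the dosing station. Origin: centre of its underside.
- porcelain_crucible_0: White porcelain crucible, 48 mm across its top, 24 mm across its foot, 33 mm high, at the start in the seat at the dosing station. Origin: centre of its underside.
- porcelain_crucible_2: White porcelain crucible of the same form, loose in another seat of the platter. Origin: centre of its underside.
- porcelain_crucible_3: White porcelain crucible of the same form, loose in another seat of the platter. Origin: centre of its underside.
- porcelain_crucible_4: White porcelain crucible of the same form, loose in another seat of the platter. Origin: centre of its underside.
- conical_flask: Bystander: clear conical flask, 77 mm across, 113 mm high, left of the carousel, in front of the tall green drying oven (front at about x = 0.53, right-hand side at about y = 0.13 in the base frame of the robot; keep the arm clear of it). Origin: centre of its underside.
- beaker_100: Bystander: clear beaker, 52 mm across, 69 mm high, standing close to the platter between the column and the bolt. Origin: centre of its underside.
- petri_dish: Bystander: clear Petri dish, 65 mm across, 15 mm high, in front of the carousel. Origin: centre of its underside.
- forceps: Bystander: steel forceps lying flat in front of the carousel, 133 mm long, 9 mm high. Origin: centre of its underside.
- cuvette_case: Bystander: flat black case, 73 x 86 x 25 mm, on the left. Origin: centre of its underside.

How it is judged:
By the outcome, as a careful person would: the job done as asked, in the order asked, and still so for the second after the job is handed in, with the robot touching nothing.
It also fails if it takes over 67 s, if anything falls off the work surface, if the arm or the gripper's body presses on something with over 40 N, if the wrist force passes 120 N, or if a joint passes its speed limit or range.

## Working session

There is one attempt and no reset: what is moved stays moved. The work goes in short steps, Python scripts to look and compute and a tool call to move; the robot and the scene stay as the last step left them, time stands still between calls to the robot, and variables do not carry over. Pictures are saved under pics/ and viewed, at most 10 in all, crops included, and the job is handed in when it is done.

Besides the shell and the picture viewer there is one more tool, called after "Call:" as name(argument=value, ...) on one line, values as JSON. drive_tool: Moves the arm, as the interface text tells. Its arguments: {"type":"object","properties":{"rows":{"type":"array","items":{"type":"array","items":{"type":"number"}}},"grip":{"type":"number"},"newtons":{"type":"number"}},"required":["rows"]}

```bash
ls; mkdir -p pics; python3 - <<'E'
from rig import get_state, eyes, manip
import cv2,numpy as np
s=get_state(); print(s['clock'],s['position'],s['ee_rot'],s['width'])
print([a for a in dir(manip) if a[0]!='_'])
for n in('scene','side'):
    p,d=eyes.get_image(n); cv2.imwrite(f'pics/{n}.png',p[:,:,::-1]); np.save(f'{n}.npy',d)
    c=eyes.camera_info(n); print(n,c)
E
```

```text
pics
0.0 [ 0.25754698 -0.5135545   0.2524225 ] [-9.21350391e-04  9.73121735e-01  2.30289448e-01 -1.00370571e-04] 0.08539635775469662
['MotionError', 'finger_overhang']
scene {'fx': 412.00572619444284, 'fy': 412.00572619444284, 'cx': 321.5451170815775, 'cy': 198.1474653224618, 'dist': array([-0.07984588,  0.        ,  0.        ,  0.        ,  0.        ]), 'R': array([[ 0.67066352, -0.74167544,  0.01131334],
       [-0.49078703, -0.45512938, -0.74295716],
       [ 0.55618211,  0.49272182, -0.66924335]]), 't': array([-0.33650521,  0.32211554,  0.64245502])}
side {'fx': 367.1844576083454, 'fy': 367.1844576083454, 'cx': 320.6686711957452, 'cy': 196.14839875776252, 'dist': array([-0.01633145,  0.        ,  0.        ,  0.        ,  0.        ]), 'R': array([[ 0.41134666,  0.91139678,  0.01224054],
       [ 0.77233283, -0.3413875 , -0.53568328],
       [-0.48404125,  0.2298053 , -0.84433026]]), 't': array([-0.24774717, -0.3716459 ,  1.14734978])}
```

View pics/scene.png

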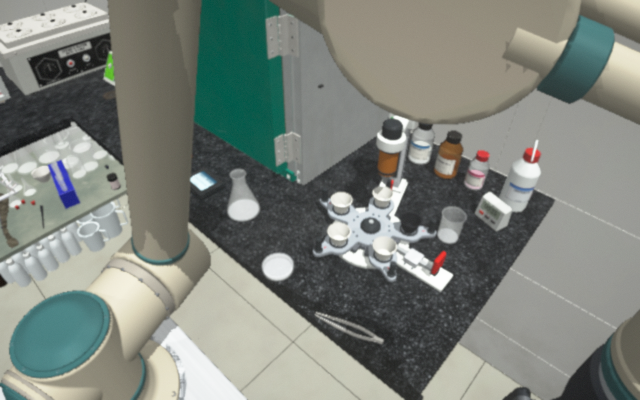

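View pics/side.png

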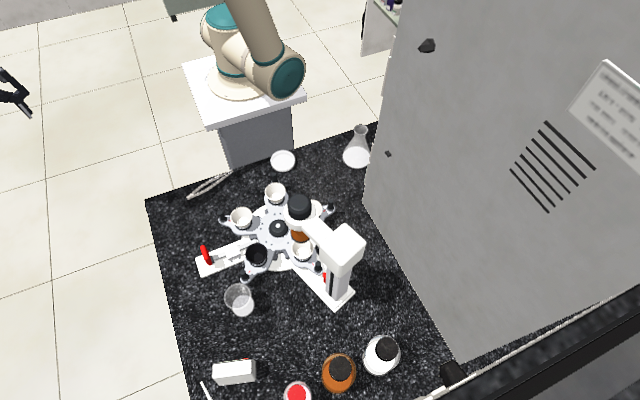

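The scene view shows the hub at about (370,225), the red handle at (439,263) and the graphite crucible at about (408,224). In the side view the hub is at (278,228), graphite at (257,256) and the handle at (207,254). I'll enlarge both.

```bash
python3 - <<'E'
import cv2
a=cv2.imread('pics/scene.png')[110:310,300:500];b=cv2.imread('pics/side.png')[150:330,190:370]
cv2.imwrite('pics/sc.png',cv2.resize(a,(600,600),interpolation=cv2.INTER_CUBIC))
cv2.imwrite('pics/sd.png',cv2.resize(b,(600,600),interpolation=cv2.INTER_CUBIC))
E
```

```text
(no output)
```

View pics/sc.png

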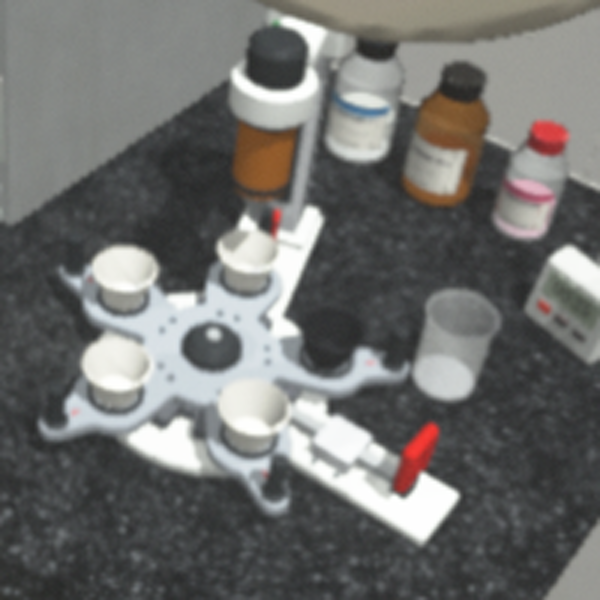

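View pics/sd.png

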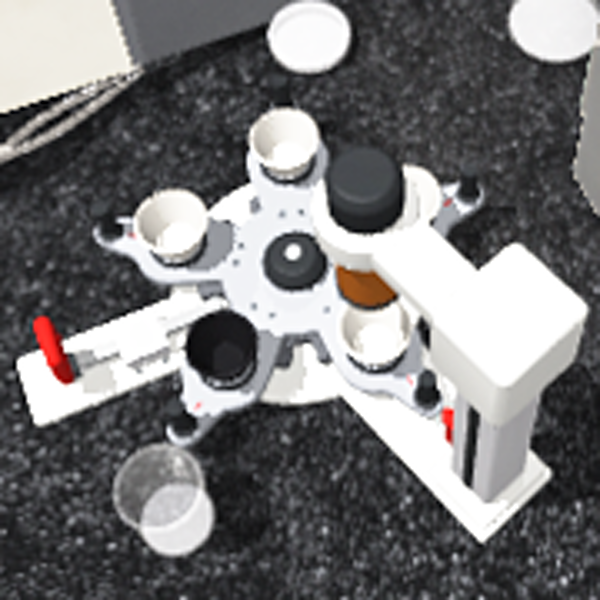

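Measured pixels: dome top at scene (370.7,221) and side (278,225). The graphite crucible stands on the arm just clockwise of the dosing station (arm 4), so the platter must turn +72°. Next I triangulate.

```bash
cat > h.py <<'E'
import numpy as np, cv2
from rig import get_state, eyes
from scipy.optimize import least_squares
def proj(c,X):
    K=np.array([[c['fx'],0,c['cx']],[0,c['fy'],c['cy']],[0,0,1]])
    return cv2.projectPoints(np.atleast_2d(np.float64(X)),cv2.Rodrigues(c['R'])[0],c['t'],K,c['dist'])[0][:,0]
def tri(obs):
    f=lambda X:np.concatenate([(proj(c,X)[0]-uv) for c,uv in obs])
    r=least_squares(f,[.5,-.1,.05]); return r.x,np.abs(r.fun).max()
def station(ox,oy,th,r,phi,z):
    a=th+np.radians(phi); return [ox+r*np.cos(a),oy+r*np.sin(a),z]
E
python3 - <<'E'
from h import *
A,B=eyes.camera_info('scene'),eyes.camera_info('side')
s=lambda u,v:(A,np.array([300+u/3,110+v/3])); d=lambda u,v:(B,np.array([190+u*.3,150+v*.3]))
P={'dome':(s(212,331),d(293,250),0,0,.052),'peg4':(s(402,363),d(182,420),.13,-72,.068),'peg3':(s(278,482),d(105,226),.13,-144,.068),
'peg2':(s(51,404),d(283,103),.13,144,.068),'peg1':(s(68,268),d(467,182),.13,72,.068),'handle':(s(429,430),d(44,322),.164,-108,.066)}
obs=[]
for k,(a,b,r,phi,z) in P.items():
    print(k,*[np.round(q,4) for q in tri([a,b])]); obs+=[(*a,r,phi,z),(*b,r,phi,z)]
obs.append((*d(427,383),.13,0,.068))
f=lambda p:np.concatenate([proj(c,station(*p,r,phi,z))[0]-uv for c,uv,r,phi,z in obs])
x=min((least_squares(f,[.55,-.15,t],loss='soft_l1') for t in (0,1.5,3,4.5)),key=lambda r:r.cost).x
print(x,np.degrees(x[2])); print(np.round(f(x).reshape(-1,2),1).tolist())
for k in P: print(k,np.round(station(*x,*P[k][2:]),4))
s0=get_state(); 
from scipy.spatial.transform import Rotation as R
print(R.from_quat(s0['ee_rot'],scalar_first=True).as_matrix().round(3),s0['clock'])
E
```

```text
dome [ 0.5617 -0.0862  0.0517] 0.0327
peg4 [ 0.6394 -0.1942  0.0376] 1.9359
peg3 [ 0.4884 -0.1956  0.0431] 0.126
peg2 [ 0.4395 -0.046   0.0426] 1.0083
peg1 [0.5535 0.045  0.0374] 0.342
handle [ 0.5614 -0.2516  0.0772] 2.1161
[ 0.56290454 -0.08686909  0.3323706 ] 19.043432376274296
[[0.6, -0.3], [-0.1, 0.5], [-0.2, -12.1], [-2.1, -4.0], [0.6, -8.9], [-1.6, -5.7], [1.9, -6.9], [-1.3, -7.1], [2.5, -11.4], [0.7, -4.0], [-2.5, 1.5], [0.4, 5.3], [-0.0, -1.6]]
dome [ 0.5629 -0.0869  0.052 ]
peg4 [ 0.6412 -0.1906  0.068 ]
peg3 [ 0.4884 -0.1934  0.068 ]
peg2 [ 0.4386 -0.049   0.068 ]
peg1 [0.5605 0.0431 0.068 ]
handle [ 0.5659 -0.2508  0.066 ]
[[ 0.894  0.448 -0.001]
 [ 0.448 -0.894  0.002]
 [ 0.    -0.002 -1.   ]] 0.1
```

Axis ≈ (0.5625,-0.0865), base yaw ≈ 19°. The dome fits well, but the black peg tops against the dark bench don't. I'll move to a view over the bolt and check with the wrist camera.

Call:
drive_tool(rows=[[0.8,-0.2,0,0.3],[2.2,-0.55,0,0.8],[3.7,-0.9,0,1.3],[5.2,-1.3,0,1.8],[6.7,-1.65,0,2.3],[8.2,-2.0,0,2.8],[9.7,-2.4,0,3.3],[11.2,-2.75,0,3.8]])

```text
clock: 0.77
position: [0.4781, -0.3253, 0.253]
ee_rot: [-0.0, 0.999, 0.032, -0.0]
contact_force: [0.7, 0.3, -0.1]
width: 0.0856
gripper_force: 0.0
```

Call:
drive_tool(rows=[[1.3,0.1,0,0.2],[2.4,0.4,0,0.4],[3.2,0.6,0,0.5],[3.5,0.7,0,0.5],[3.5,0.7,0,0.5],[3.5,0.7,0,0.5],[3.5,0.7,0,0.5],[3.5,0.7,0,0.5]], grip=44, newtons=20)

```text
clock: 1.43
position: [0.5642, -0.3387, 0.2536]
ee_rot: [-0.0, 1.0, 0.007, -0.0]
contact_force: [-0.8, 0.1, 0.1]
width: 0.0441
gripper_force: 0.0
```

```bash
cat >> h.py <<'E'
from scipy.spatial.transform import Rotation as R
def go(x,y,z,yaw):
    s=get_state(); M=R.from_quat(s['ee_rot'],scalar_first=True).as_matrix()
    y0=np.degrees(np.arctan2(M[1,0],M[0,0]))
    print('clk',round(s['clock'],2),'pos',s['position'].round(4) if hasattr(s['position'],'round') else s['position'],'yaw',round(y0,2),'F',np.round(s['contact_force'],1))
    print('units',(M.T@(np.array([x,y,z])-s['position'])/.025).round(2),'turn',round((y0-yaw)/6,2))
E
python3 - <<'E'
from h import *
go(.565,-.251,.12,1)
c=eyes.camera_info('wrist');p,d=eyes.get_image('wrist')
print(c, -c['R'].T@c['t'])
np.save('wd.npy',d); cv2.imwrite('pics/w1.png',p[:,:,::-1])
x=(.5625,-.0865,np.radians(19))
for k,(r,phi,z) in {'dome':(0,0,.052),'p0':(.13,0,.068),'p1':(.13,72,.068),'p2':(.13,144,.068),'p3':(.13,216,.068),'p4':(.13,288,.068),'h':(.164,-108,.066)}.items():
    print(k,proj(c,station(*x,r,phi,z))[0].round(0))
E
```

```text
clk 1.43 pos [ 0.5642 -0.3387  0.2536] yaw 0.78 F [-0.8  0.1  0.1]
units [ 0.08 -3.51  5.34] turn -0.04
{'fx': 348.6686249923257, 'fy': 348.6686249923257, 'cx': 319.7079598951221, 'cy': 206.0104841973956, 'dist': array([-0.00642847,  0.        ,  0.        ,  0.        ,  0.        ]), 'R': array([[ 1.46628757e-02, -9.99892108e-01,  8.78767883e-04],
       [-9.65277302e-01, -1.39260118e-02,  2.60855893e-01],
       [-2.60815511e-01, -4.67315221e-03, -9.65377352e-01]]), 't': array([-0.34695698,  0.5059341 ,  0.52487111])} [ 0.63034862 -0.3374211   0.37502769]
dome [ 53. 182.]
p0 [-41.  37.]
p1 [-102.  186.]
p2 [ 26. 308.]
p3 [166. 264.]
p4 [145.  97.]
h [222. 185.]
```

View pics/w1.png

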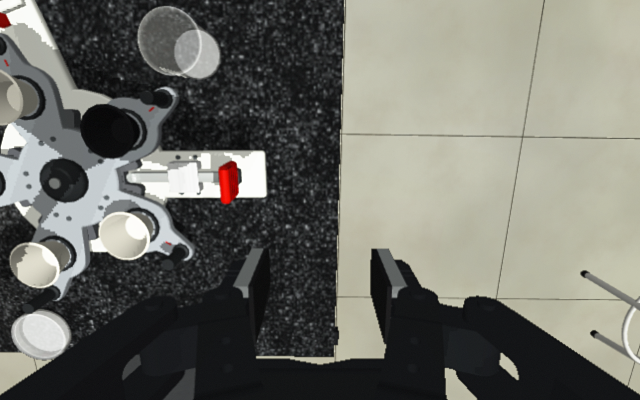

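In the wrist view the dome is at (54,181), as predicted, and the handle at (229,183). Next an enlargement with the model's predictions drawn in.

```bash
python3 - <<'E'
from h import *
c=eyes.camera_info('wrist');p=cv2.imread('pics/w1.png')[60:330,0:270]
p=cv2.resize(p,None,fx=2.2,fy=2.2,interpolation=cv2.INTER_CUBIC)
p=np.clip(p.astype(float)*1.6+20,0,255).astype('uint8')
x=(.5625,-.0865,np.radians(19))
for r,phi,z in [(0,0,.052)]+[(.13,f,z) for f in (144,216,288) for z in(.034,.068)]+[(.164+d,-108,z) for z in (.066,.026) for d in (-.005,.005)]+[(.142,f,.034) for f in (144,216,288)]:
    u=(proj(c,station(*x,r,phi,z))[0]-[0,60])*2.2
    cv2.circle(p,tuple(int(v) for v in u),2,(0,255,255) if z>.05 else (255,0,255),-1)
cv2.imwrite('pics/w1c.png',p)
E
```

```text
(no output)
```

View pics/w1c.png

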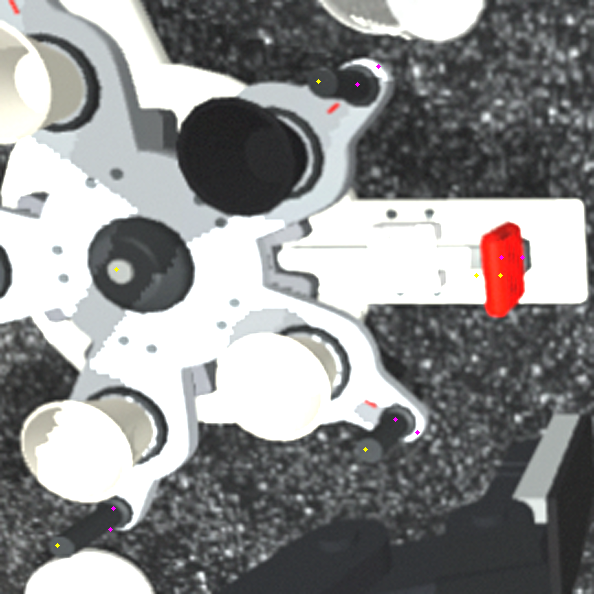

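Predicted peg tops and bases lie right on the pegs. The handle agrees to about 3 mm. Now I descend over the handle.

Call:
drive_tool(rows=[[0,-0.8,0.3,0],[0,-1.9,1.2,0],[0.05,-2.9,2.2,0],[0.1,-3.4,3.2,0],[0.1,-3.45,4.1,0],[0.1,-3.45,4.6,0],[0.1,-3.45,4.8,0],[0.1,-3.45,4.8,0]])

```text
clock: 2.15
position: [0.5658, -0.2522, 0.1325]
ee_rot: [-0.001, 1.0, 0.007, -0.001]
contact_force: [0.4, 0.5, 0.1]
width: 0.0441
gripper_force: 0.0
```

Call:
drive_tool(rows=[[0,0,0.5,0],[0,0,1.2,0],[0,0,1.9,0],[0,0,2.5,0],[0,0,2.9,0],[0,0,3.1,0],[0,0,3.1,0],[0,0,3.1,0]])

```text
clock: 2.82
position: [0.5674, -0.2529, 0.0566]
ee_rot: [0.0, 1.0, 0.007, 0.001]
contact_force: [0.1, -0.3, 0.6]
width: 0.044
gripper_force: 0.0
```

Call:
drive_tool(rows=[[0,0,0,0],[0,0,0,0],[0,0,0,0],[0,0,0,0],[0,0,0,0],[0,0,0,0],[0,0,0,0],[0,0,0,0]], grip=0, newtons=25)

```text
clock: 3.48
position: [0.5675, -0.2526, 0.0568]
ee_rot: [0.0, 1.0, 0.007, 0.001]
contact_force: [0.1, 0.5, 5.6]
width: 0.0095
gripper_force: 28.8
```

Gripped at 9.5 mm, the handle's thickness. Now I draw it out.

Call:
drive_tool(rows=[[0,0.1,0,0],[0,0.25,0,0],[0,0.4,0,0],[0,0.55,0,0],[0,0.65,0,0],[0,0.72,0,0],[0,0.78,0,0],[0,0.78,0,0]])

```text
clock: 4.15
position: [0.5678, -0.2697, 0.0567]
ee_rot: [-0.002, 1.0, 0.007, 0.001]
contact_force: [1.0, 7.6, 7.2]
width: 0.0094
gripper_force: 29.1
```

Call:
drive_tool(rows=[[0,0.05,0,0],[0,0.1,0,0],[0,0.15,0,0],[0,0.2,0,0],[0,0.2,0,0],[0,0.2,0,0],[0,0.2,0,0],[0,0.2,0,0]])

```text
clock: 4.82
position: [0.5677, -0.2699, 0.0566]
ee_rot: [-0.006, 1.0, 0.006, 0.0]
contact_force: [2.5, 19.2, 10.4]
width: 0.0097
gripper_force: 32.0
```

The bolt is against its outer stop: force rises to 19 N with no motion. I ease off, release and rise.

Call:
drive_tool(rows=[[0,-0.1,0,0],[0,-0.2,0,0],[0,-0.2,0,0],[0,-0.2,0,0],[0,-0.2,0,0],[0,-0.2,0,0],[0,-0.2,0,0],[0,-0.2,0,0]], grip=44)

```text
clock: 5.48
position: [0.5671, -0.2722, 0.0557]
ee_rot: [0.0, 1.0, 0.007, -0.0]
contact_force: [-0.8, 0.2, 0.6]
width: 0.0441
gripper_force: 0.0
```

Call:
drive_tool(rows=[[0,0,-0.5,0],[0,0,-1.3,0],[0,0,-2.3,0],[0,0,-3.3,0],[0,0,-4.2,0],[0,0,-4.8,0],[0,0,-5.0,0],[0,0,-5.0,0]])

```text
clock: 6.15
position: [0.5679, -0.2724, 0.1824]
ee_rot: [0.001, 1.0, 0.007, 0.001]
contact_force: [-0.7, -0.1, -0.2]
width: 0.0442
gripper_force: 0.0
```

```bash
python3 - <<'E'
from h import *
x=(.5625,-.0865,np.radians(19))
for f in (144,216): print(np.round(station(*x,.13,f,.066),4), f+19-180)
go(*station(*x,.13,144,.18),-17)
c=eyes.camera_info('wrist');p,d=eyes.get_image('wrist'); cv2.imwrite('pics/w2.png',p[:,:,::-1])
# flask / petri from depth in scene
D=np.load('scene.npy');A=eyes.camera_info('scene')
K=np.array([[A['fx'],0,A['cx']],[0,A['fy'],A['cy']],[0,0,1]])
for n,u in {'flask':(241,213),'petri':(278,268),'beaker':(450,238)}.items():
    n2=cv2.undistortPoints(np.float64([[u]]),K,A['dist'])[0,0]
    ray=A['R'].T@np.array([*n2,1]);C=-A['R'].T@A['t']; print(n,(C+ray*(-C[2]/ray[2])).round(3))
E
```

```text
[ 0.4382 -0.0485  0.066 ] -17
[ 0.4879 -0.193   0.066 ] 55
clk 6.15 pos [ 0.5679 -0.2724  0.1824] yaw 0.82 F [-0.7 -0.1 -0.2]
units [-5.06 -9.03  0.06] turn 2.97
flask [0.419 0.18  0.   ]
petri [ 0.366 -0.002  0.   ]
beaker [ 0.682 -0.223  0.   ]
```

View pics/w2.png

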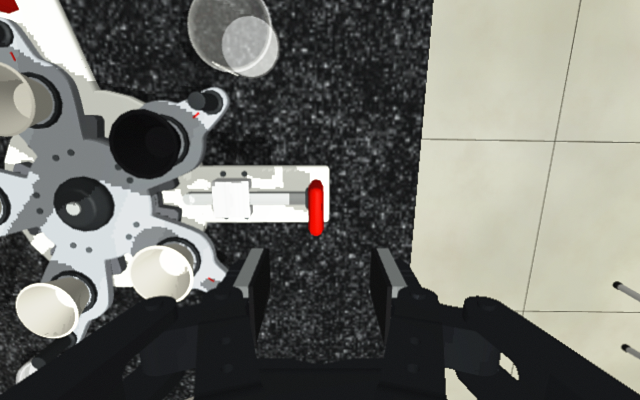

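The bolt is fully drawn (handle at pixel (316,208), well away from the guide). I go above peg_2 with the fingers tangential, so that they straddle the peg.

Call:
drive_tool(rows=[[-0.3,-0.6,0,0.3],[-0.9,-1.7,0,0.7],[-1.6,-2.9,0,1.2],[-2.3,-4.2,0,1.6],[-3.0,-5.5,0,2.0],[-3.7,-6.7,0,2.4],[-4.4,-7.9,0,2.8],[-4.9,-8.7,0,3.0]], grip=32)

```text
clock: 6.87
position: [0.438, -0.0535, 0.1789]
ee_rot: [-0.001, 0.989, -0.15, -0.003]
contact_force: [-0.2, -0.0, -0.6]
width: 0.0321
gripper_force: 0.0
```

Call:
drive_tool(rows=[[-0.2,-0.2,0,0],[-0.2,-0.25,0.5,0],[-0.2,-0.25,1.2,0],[-0.2,-0.25,1.7,0],[-0.2,-0.25,2.0,0],[-0.2,-0.25,2.0,0],[-0.2,-0.25,2.0,0],[-0.2,-0.25,2.0,0]])

```text
clock: 7.53
position: [0.4393, -0.0492, 0.131]
ee_rot: [0.0, 0.989, -0.149, 0.0]
contact_force: [0.2, -0.5, 1.2]
width: 0.0318
gripper_force: 0.0
```

```bash
python3 - <<'E'
from h import *
x=(.5625,-.0865,np.radians(19))
go(*station(*x,.13,144,.066),-17)
c=eyes.camera_info('wrist');p,d=eyes.get_image('wrist'); 
p=p[:,:,::-1].copy()
for z in(.034,.068):
    u=proj(c,station(*x,.13,144,z))[0]; print(u); cv2.circle(p,tuple(int(v) for v in u),2,(0,255,255),-1)
cv2.imwrite('pics/w3.png',p)
E
```

```text
clk 7.53 pos [ 0.4393 -0.0492  0.131 ] yaw -17.18 F [ 0.2 -0.5  1.2]
units [-0.05 -0.01  2.6 ] turn -0.03
[319.46616438 218.44198681]
[319.4686616  236.23548582]
```

View pics/w3.png

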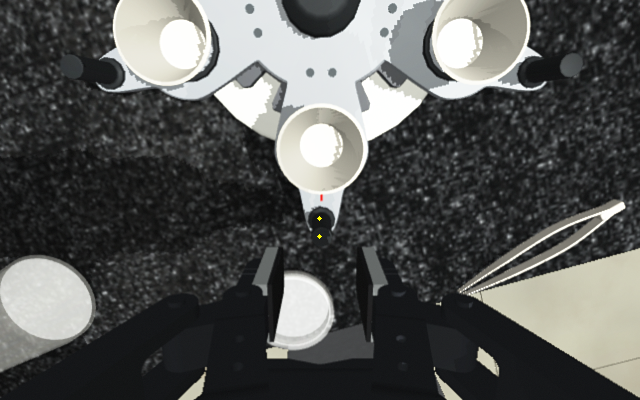

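The peg lies exactly on the prediction, midway between the fingers at (319,236). I descend and narrow the cage.

Call:
drive_tool(rows=[[0,0,0.4,0],[0,0,1.0,0],[0,0,1.6,0],[0,0,2.1,0],[0,0,2.5,0],[0,0,2.6,0],[0,0,2.6,0],[0,0,2.6,0]])

```text
clock: 8.25
position: [0.4393, -0.049, 0.0664]
ee_rot: [0.0, 0.989, -0.149, 0.001]
contact_force: [0.1, 0.4, 0.5]
width: 0.0318
gripper_force: 0.0
```

Call:
drive_tool(rows=[[0,0,0,0],[0,0,0,0],[0,0,0,0],[0,0,0,0],[0.001,0.09,0,-0.17],[0.007,0.27,0,-0.5],[0.02,0.45,0,-0.83],[0.03,0.54,0,-1.0]], grip=18)

```text
clock: 8.92
position: [0.4353, -0.0622, 0.0659]
ee_rot: [0.0, 0.995, -0.096, 0.0]
contact_force: [0.7, 1.7, -0.8]
width: 0.0182
gripper_force: 0.3
```

```bash
python3 - <<'E'
from h import *
x=(.5625,-.0865,np.radians(19)); go(*station(*x,.13,150,.066),-11)
E
```

```text
clk 8.92 pos [ 0.4353 -0.0622  0.0659] yaw -11.07 F [ 0.7  1.7 -0.8]
units [-0.02 -0.02 -0.01] turn -0.01
```

Call:
drive_tool(rows=[[0.001,0.09,0,-0.17],[0.007,0.27,0,-0.5],[0.03,0.54,0,-1.0],[0.06,0.81,0,-1.5],[0.11,1.08,0,-2.0],[0.18,1.35,0,-2.5],[0.25,1.61,0,-3.0],[0.345,1.86,0,-3.5]])

```text
clock: 9.58
position: [0.4346, -0.1094, 0.0658]
ee_rot: [-0.0, 0.996, 0.087, -0.0]
contact_force: [-0.2, 0.2, 0.3]
width: 0.0179
gripper_force: 0.3
```

Call:
drive_tool(rows=[[0.007,0.27,0,-0.5],[0.03,0.54,0,-1.0],[0.06,0.81,0,-1.5],[0.11,1.08,0,-2.0],[0.18,1.35,0,-2.5],[0.25,1.61,0,-3.0],[0.345,1.86,0,-3.5],[0.45,2.115,0,-4.0]])

```text
clock: 10.25
position: [0.4546, -0.1595, 0.0657]
ee_rot: [-0.0, 0.956, 0.292, -0.0]
contact_force: [-0.5, 0.8, 0.3]
width: 0.0185
gripper_force: 0.3
```

Call:
drive_tool(rows=[[0.007,0.27,0,-0.5],[0.03,0.54,0,-1.0],[0.06,0.81,0,-1.5],[0.11,1.08,0,-2.0],[0.17,1.3,0,-2.42],[0.22,1.5,0,-2.8],[0.27,1.65,0,-3.08],[0.29,1.72,0,-3.2]])

```text
clock: 10.92
position: [0.4853, -0.1914, 0.0657]
ee_rot: [0.0, 0.895, 0.447, 0.0]
contact_force: [0.0, 0.0, 0.1]
width: 0.0177
gripper_force: 0.0
```

```bash
python3 - <<'E'
from h import *
x=(.5625,-.0865,np.radians(19)); go(*station(*x,.13,216,.066),55)
E
```

```text
clk 10.92 pos [ 0.4853 -0.1914  0.0657] yaw 53.1 F [0.  0.  0.1]
units [ 0.01  0.12 -0.01] turn -0.32
```

Call:
drive_tool(rows=[[0,0.06,0,-0.1],[0,0.12,0,-0.3],[0,0.12,0,-0.3],[0,0.12,0,-0.3],[0,0.12,0,-0.3],[0,0.12,0,-0.3],[0,0.12,0,-0.3],[0,0.12,0,-0.3]], grip=13)

```text
clock: 11.58
position: [0.4873, -0.1928, 0.0659]
ee_rot: [0.0, 0.888, 0.46, 0.0]
contact_force: [0.5, 0.0, -0.1]
width: 0.0128
gripper_force: 0.0
```

Call:
drive_tool(rows=[[0,0,0,0],[0,0,0,0],[0,0,0,0],[0,0,0,0],[0,0,0,0],[0,0,0,0],[0,0,0,0],[0,0,0,0]], grip=30)

```text
clock: 12.25
position: [0.4873, -0.1929, 0.0658]
ee_rot: [0.0, 0.888, 0.46, 0.0]
contact_force: [-0.3, -0.7, 0.0]
width: 0.0294
gripper_force: 0.0
```

Call:
drive_tool(rows=[[0,0,-0.4,0],[0,0,-1.2,0],[0,0,-2.2,0],[0,0,-3.2,0],[0,0,-4.0,0],[0,0,-4.5,0],[0,0,-4.6,0],[0,0,-4.6,0]])

```text
clock: 12.92
position: [0.4878, -0.1931, 0.1822]
ee_rot: [0.001, 0.888, 0.46, 0.001]
contact_force: [-0.0, 0.2, -1.2]
width: 0.03
gripper_force: 0.0
```

```bash
python3 - <<'E'
from h import *
go(.567,-.270,.18,1)
c=eyes.camera_info('wrist');p,d=eyes.get_image('wrist'); p=p[:,:,::-1].copy()
x=(.5625,-.0865,np.radians(19))
for f in (0,72,144,216,288):
  for z in(.034,.068):
    u=proj(c,station(*x,.13,f,z))[0]; cv2.circle(p,tuple(int(v) for v in u),2,(0,255,255),-1)
cv2.imwrite('pics/w4.png',p)
E
```

```text
clk 12.92 pos [ 0.4878 -0.1931  0.1822] yaw 54.83 F [-0.   0.2 -1.2]
units [-0.69  4.36  0.1 ] turn 8.97
```

View pics/w4.png

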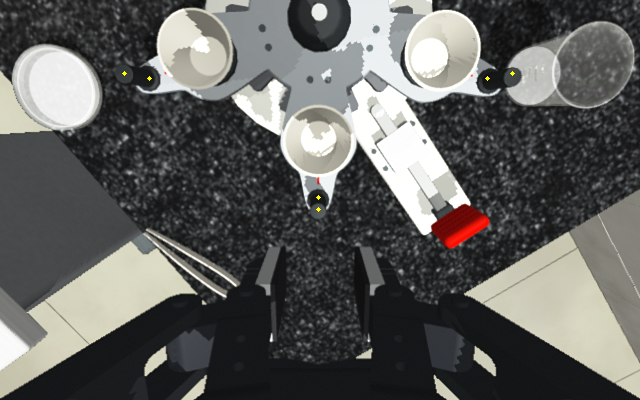

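The platter is aligned: the pegs lie on the predicted marks, and peg_2 is now at (318,205). The cups are upright. Back to the handle.

Call:
drive_tool(rows=[[-0.1,0.5,0,0.8],[-0.2,1.2,0,1.8],[-0.3,1.9,0,2.9],[-0.4,2.6,0,4.0],[-0.5,3.3,0,5.1],[-0.6,3.8,0,6.2],[-0.7,4.2,0,7.3],[-0.7,4.36,0,8.2]], grip=44)

```text
clock: 13.63
position: [0.5666, -0.2709, 0.1787]
ee_rot: [-0.0, 0.999, 0.046, -0.001]
contact_force: [-0.0, 0.1, -0.1]
width: 0.0439
gripper_force: 0.0
```

Call:
drive_tool(rows=[[0,0,0.3,0.5],[0,0,0.9,0.77],[0,0,1.6,0.77],[0,0,2.2,0.77],[0,0,2.5,0.77],[0,0,2.5,0.77],[0,0,2.5,0.77],[0,0,2.5,0.77]])

```text
clock: 14.3
position: [0.5667, -0.2702, 0.1188]
ee_rot: [0.0, 1.0, 0.009, 0.0]
contact_force: [-0.0, 0.2, -0.6]
width: 0.0442
gripper_force: 0.0
```

```bash
python3 - <<'E'
from h import *
go(.567,-.270,.0565,1)
E
```

```text
clk 14.3 pos [ 0.5667 -0.2702  0.1188] yaw 1.01 F [-0.   0.2 -0.6]
units [ 0.01 -0.01  2.49] turn 0.0
```

Call:
drive_tool(rows=[[0,0,0.4,0],[0,0,1.0,0],[0,0,1.6,0],[0,0,2.1,0],[0,0,2.4,0],[0,0,2.5,0],[0,0,2.5,0],[0,0,2.5,0]])

```text
clock: 14.97
position: [0.5668, -0.2702, 0.0564]
ee_rot: [0.0, 1.0, 0.009, 0.001]
contact_force: [-0.7, 0.4, 0.7]
width: 0.044
gripper_force: 0.0
```

Call:
drive_tool(rows=[[0,0,0,0],[0,0,0,0],[0,0,0,0],[0,0,0,0],[0,0,0,0],[0,0,0,0],[0,0,0,0],[0,0,0,0]], grip=0, newtons=25)

```text
clock: 15.63
position: [0.5668, -0.2696, 0.0566]
ee_rot: [-0.0, 1.0, 0.009, 0.001]
contact_force: [0.7, 2.1, 5.5]
width: 0.0095
gripper_force: 28.7
```

Call:
drive_tool(rows=[[0,-0.1,0,0],[0,-0.2,0,0],[0,-0.3,0,0],[0,-0.4,0,0],[0,-0.5,0,0],[0,-0.6,0,0],[0,-0.7,0,0],[0,-0.75,0,0]])

```text
clock: 16.3
position: [0.5665, -0.2522, 0.0566]
ee_rot: [0.001, 1.0, 0.009, 0.001]
contact_force: [-0.9, -2.6, 6.4]
width: 0.0093
gripper_force: 28.7
```

Call:
drive_tool(rows=[[0,-0.05,0,0],[0,-0.1,0,0],[0,-0.15,0,0],[0,-0.2,0,0],[0,-0.2,0,0],[0,-0.2,0,0],[0,-0.2,0,0],[0,-0.2,0,0]])

```text
clock: 16.97
position: [0.5665, -0.2514, 0.0567]
ee_rot: [0.005, 1.0, 0.01, 0.001]
contact_force: [-2.2, -12.6, 3.0]
width: 0.0096
gripper_force: 29.1
```

It is home: 18.2 mm of travel, then 12.6 N with no motion. I ease off, release and rise.

Call:
drive_tool(rows=[[0,0.05,0,0],[0,0.1,0,0],[0,0.1,0,0],[0,0.1,0,0],[0,0.1,0,0],[0,0.1,0,0],[0,0.1,0,0],[0,0.1,0,0]], grip=44)

```text
clock: 17.63
position: [0.566, -0.2485, 0.0558]
ee_rot: [-0.0, 1.0, 0.009, -0.0]
contact_force: [-0.1, 0.1, -0.5]
width: 0.0442
gripper_force: 0.0
```

Call:
drive_tool(rows=[[0,0,-0.5,0],[0,0.2,-1.3,0],[0,0.6,-2.3,0],[0,1.2,-3.3,0],[0,1.8,-4.3,0],[0,2.3,-5.2,0],[0,2.6,-5.8,0],[0,2.6,-6.0,0]])

```text
clock: 18.3
position: [0.5683, -0.3162, 0.209]
ee_rot: [0.002, 1.0, 0.008, 0.002]
contact_force: [0.8, -0.4, 0.5]
width: 0.044
gripper_force: 0.0
```

```bash
python3 - <<'E'
from h import *
go(.567,-.270,.18,1)
c=eyes.camera_info('wrist');p,d=eyes.get_image('wrist'); p=p[:,:,::-1].copy()
x=(.5625,-.0865,np.radians(19))
for f in (144,216,288):
  for z in(.034,.068):
    u=proj(c,station(*x,.13,f,z))[0]; cv2.circle(p,tuple(int(v) for v in u),1,(0,255,255),-1)
u=proj(c,station(*x,.164,-108,.066))[0];cv2.circle(p,tuple(int(v) for v in u),1,(0,255,255),-1)
q,_=eyes.get_image('side');q=q[150:330,190:370,::-1]
cv2.imwrite('pics/w5.png',np.hstack([cv2.resize(p[:300,:300],(400,400)),cv2.resize(q,(400,400))]))
E
```

```text
clk 18.3 pos [ 0.5683 -0.3162  0.209 ] yaw 0.93 F [ 0.8 -0.4  0.5]
units [-0.03 -1.85  1.15] turn -0.01
```

View pics/w5.png

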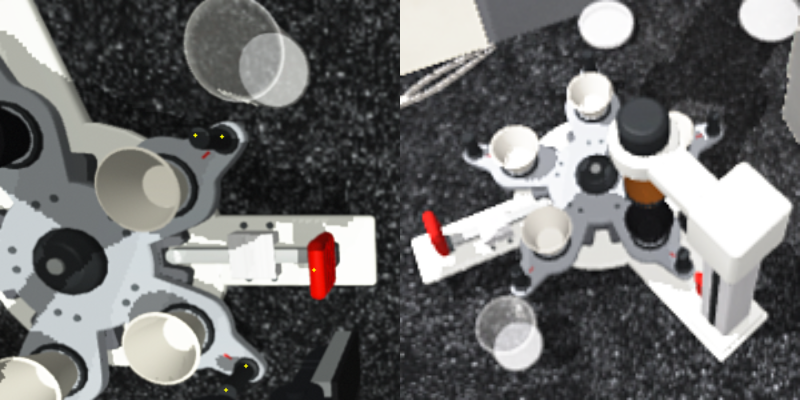

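The graphite crucible stands under the nozzle (right half, (648,220)). The bolt is back at its starting place, and all cups and bystanders look undisturbed. I hand the job in.

```bash
python3 -c "
from rig import order
print(order.sign_off())"
```

```text
the job is handed in; nothing more can be done
None
```

The job is handed in at about 18 s: the bolt was drawn, the platter turned +72° so that the graphite crucible stands under the nozzle, and the bolt pushed fully home; the last pictures show all crucibles upright and the beaker, Petri dish, flask and forceps in place (cuvette case not in view).

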